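# Stopper the jar and hold it up off the ledge

## Robot

A 6-joint arm with a two-finger parallel gripper is mounted at the origin on the work surface. World frame = base frame: x ahead of the robot, y to its left, z up, the work surface at z = 0. Lengths are in mm, angles in degrees, forces in N, time in s.
With the tool pointing down it reaches from about 350 to 850 mm from the base axis. Payload 8.1 kg.
Tool frame: the origin (TCP) lies between the finger pads; the fingertips stand 22 mm ahead of it and the grasp point (between the pads) lies 3 mm ahead of it (r.nose_length is the z of the fingertips in the tool frame, in mm); z points along the fingers, x is the direction in which the jaws open and shut, and the axes are right-handed (so a half turn about z gives the same grasp; the last joint's range is limited). The gripper opens to 85 mm and grips with 20 to 120 N. Pads are 22 mm wide; open, the fingers measure 114 mm over their backs; the gripper's body (76 mm by 85 mm) begins 54 mm behind the grasp point. The pads swing forward as they close: fully open they stand 13 mm farther back than shut.
Start: joints at [64.148, 7.471, 85.268, -0, 87.261, -4.893], TCP at [214.597, 560.316, 253.292] pointing down, gripper open.
Joint ranges: [-169.43, 169.43], [-51.17, 129.36], [1.28, 143.12], [-76.62, 256.62], [0, 156.53], [-152.29, 152.29]. Speed limits (degrees/s): [136.94, 136.94, 159.86, 180, 180, 180].

## Interface

Orientations are given as [roll, pitch, yaw] about the fixed x, y, z axes, in that order (R = Rz(yaw) Ry(pitch) Rx(roll)).
In Python, from bench import r gives the robot as it stands.
- The arm moves only by the shell command python3 -m jog 'ROWS' [FORCE]. ROWS is JSON, a list of rows, each a list of 5 numbers: the shift along the tool's x, y, z in m, then the turn about the tool's z in degrees, then the opening in per cent of the stroke, from 0 (shut) to 100 (fully open). A call has 1 to 8 rows; each row is the pose to reach, as a shift and turn from the pose measured when the call began, along the tool's axes at that moment; what a row does not reach only later rows make up. A row lasts 1/10 s, in which the tool goes at most 50 mm and 8.59 degrees, less where a joint would pass 70% of its speed; a pose out of reach is approached as far as the arm can. A call with a gripper value outside its range is refused whole. The fingers move at their own pace and stop on an object; FORCE is the grip in N (left out, the last holds). Time passes only in rows, so rows that repeat a pose let the fingers close. It gives the time, the measured TCP pose, the force and the opening at its end, in the units of the state.
- r.sense(): the state, without advancing time (a new reading comes with each control period).
- r.snapshot(name): name is "scene" or "top" or "wrist"; returns a dict with "image" (384x512x3 uint8, red, green, blue), "K" (3x3 intrinsics, pixels), "distortion" ([k1, k2, p1, p2, k3] as OpenCV has them; the pictures are not rectified), "T" (4x4, takes a point from camera to world coordinates); the wrist camera has in their place "tool_from_camera" (4x4, takes a point from camera to tool coordinates, whose origin is the TCP and whose axes are the tool frame's). Camera axes: x right, y down, z forward; pixel columns grow to the right and rows downward; lengths in mm; the calibration is good to about 2 mm. A picture is of the moment at which its call begins: read the wrist's pose just before it. There is no depth.
- r.hand_in(): hands the job in, once; it reports no verdict.
Trained networks look in a picture, given as the dict that the camera call returned (one of the last four; its "shot" number tells which), for a name from the list of things; names that differ only in an ending like _2 or _b are one class to them, and where a whole thing is asked for, a point or a joint stands for the part that bears it (a point fixed in the world has none). Each returns a list of dicts, best first, with "conf" (0 to 1); they miss things now and then, are a little off and sometimes report something else, mostly with a low value. They report only what shows in the picture. A call takes as long as a camera call. They do not tell look-alikes from the thing itself.
- r.search_frame(picture, label): "bbox" ([left, top, right, bottom] in pixels, round what is visible of it).
- r.pinpoint(picture, label): "uv" ([column, row] in pixels: a listed point, or the origin of a listed thing).
The state is a dict: "time": time; "joint_pos": joint angles; "qd": joint speeds; "joint_efforts": joint torques, N m; "tool_pos": TCP position; "tcp_rot": TCP orientation; "ft_force": force on the tool from outside, world axes, zero at the start; "wrist_torque": the same for the moment, N m; "finger_gap": finger opening in mm.
Only numpy, scipy, OpenCV 4.12 (cv2) and the standard library are available. Lean on these libraries where they do the work, as an engineer would, in place of code of your own. Each camera call takes 0.05 s, during which the arm holds its last target. There are 200 camera calls.

## Task

The open frosted jar has just been filled: while it stands on the ledge, put the loose cork stopper fully home in its mouth, and let go of the stopper. Then take the stoppered jar by its body, keep it upright, lift it so that its base is well over 10 cm above the ledge, and finish while still holding it there in the gripper, level and still, so that the ledge under it can be wiped; do not put it down or let it go. Leave everything else where it is.

Things in the scene. Friction and masses are not known exactly. Their poses are not given: they have to be found in the camera images.
- jar: open, straight-sided frosted glass jar (nutmegs show dimly in its lower half) standing upright on the ledge: 56 mm outside diameter, 95 mm high, mouth 48 mm across (wall 4 mm), inside empty for at least 35 mm below the rim; 0.2 to 0.42 kg. Origin: centre of its underside; z up along its axis. With the stopper home the whole is 125 mm high
- jar_rim (a point): centre of the jar's mouth, at rim height, 95 mm above its underside
- stopper: loose cork stopper standing on the ledge plug down, knob up: plug 44 mm diameter tapering to 38 mm at the foot and 18 mm long, then a flange 50 mm across and 6 mm thick, then a knob 24 mm across and 24 mm high; 48 mm high in all, about 0.03 kg. Origin: centre of the plug's lower end; z up along its axis. Fully home, its flange rests on the jar's rim, its origin 77 mm above the jar's underside; it sits loosely (2 mm play all round) and needs no pressing
- stopper_seat (a point): centre of the underside of the stopper's flange, 18 mm above the stopper's origin; meets jar_rim when home
- closed_jar: another frosted jar of the same size that already has its stopper in (one solid body, 125 tall); bystander; sizes in mm, origin: centre of its underside, on the ledge
- molcajete: dark basalt bowl on three feet with its pestle leaning in it, 160 across, rim 95 high, pestle to about 130; bystander; sizes in mm, origin: centre of its underside, on the ledge
- egg_ring: steel egg ring lying flat, 84 across, 18 high, with a stub handle reaching 112 from the centre along its own +x; bystander; sizes in mm, origin: centre of its underside, on the ledge
- spoon_rest: green ceramic spoon rest, dish 92 across and 16 high, tail reaching 146 from the dish centre along its own +x; bystander; sizes in mm, origin: centre of its underside, on the ledge
- pepper_mill: turned dark wooden pepper mill, 56 across, 150 high; bystander; sizes in mm, origin: centre of its underside, on the ledge
- salt_bowl: small white bowl, 80 across, 35 high; bystander; sizes in mm, origin: centre of its underside, on the ledge
Mind the look-alikes: they are no part of the job. Leave any red look-alike of the jar alone. Of the things that look like the stopper, the larger one is meant.

How it is judged (in metres and radians):
On the way, in this order (a step that is already met when the one before it is completed fails the run):
1. the stopper is fully home in the jar and let go, while the jar stands upright on the ledge (distance between stopper_seat and jar_rim below 0.005 m and angle between the z axis of stopper and the z axis of jar, either way round below 0.1 rad and height (world z) of jar below 0.005 m and angle between jar's own z axis and vertical below 0.1 rad and contact force between the fingers and stopper below 0.1 N), for 0.2 s.
2. the stoppered jar is lifted clear of the ledge by the fingers (distance between stopper_seat and jar_rim below 0.005 m and angle between the z axis of stopper and the z axis of jar, either way round below 0.1 rad and height (world z) of jar above 0.05 m and contact force between the fingers and jar above 1 N), for 0.2 s.
At the end, for the whole second after the job is handed in: The jar is held by the fingers, base at least 95 mm above the ledge, tilted less than 0.10 rad, still (under 0.03 m/s and 0.15 rad/s), touching none of the other things, with the stopper home (flange within 5 mm of the rim centre to centre, axes within 0.10 rad) (distance between stopper_seat and jar_rim below 0.005 m and angle between the z axis of stopper and the z axis of jar, either way round below 0.1 rad and height (world z) of jar above 0.095 m and angle between jar's own z axis and vertical below 0.1 rad and linear speed of jar below 0.03 m/s and angular speed of jar below 0.15 rad/s and contact force between the fingers and jar above 1 N and contact force between jar and closed_jar below 0.2 N and contact force between jar and molcajete below 0.2 N and contact force between jar and egg_ring below 0.2 N and contact force between jar and spoon_rest below 0.2 N and contact force between jar and pepper_mill below 0.2 N and contact force between jar and salt_bowl below 0.2 N); the arm keeps its last pose, push and grip.
It fails at once if the jar is tipped by more than 0.35 rad (angle between jar's own z axis and vertical above 0.35 rad).
It fails at once if one of the other things is moved by more than 25 mm or tipped (distance of any of closed_jar, molcajete, egg_ring, spoon_rest, pepper_mill, salt_bowl from where it was at the start of the episode above 0.025 m or angle between any of closed_jar, molcajete, egg_ring, spoon_rest, pepper_mill, salt_bowl's own z axis and vertical above 0.3 rad).
It also fails if it takes over 56 s, if anything falls off the work surface, if the arm or the gripper's body presses on something with over 40 N, if the wrist force passes 120 N, or if a joint passes its speed limit or range.

## Working session

There is one attempt and no reset: what is moved stays moved. The work goes in short steps, Python scripts to look and compute and a shell command to move; the robot and the scene stay as the last step left them, time stands still between calls to the robot, and variables do not carry over. Pictures are saved under pics/ and viewed, about 8 in all and at most 12, crops included, and the job is handed in when it is done.

```bash
mkdir -p pics; ls; cat > h.py <<'E'
import numpy as np,cv2
from bench import r
from scipy.spatial.transform import Rotation as R
def snap(n,f=None):
    s=r.sense(); p=r.snapshot(n)
    if 'T' in p: p['TT']=np.array(p['T'])
    else:
        T=np.eye(4);T[:3,:3]=R.from_euler('xyz',s['tcp_rot'],degrees=True).as_matrix();T[:3,3]=s['tool_pos']
        p['TT']=T@np.array(p['tool_from_camera'])
    if f: cv2.imwrite('pics/'+f,cv2.cvtColor(p['image'],cv2.COLOR_RGB2BGR))
    return p
def at(p,uv,z):
    n=cv2.undistortPoints(np.array([[uv]],float),np.array(p['K'],float),np.array(p['distortion'],float)).ravel()
    d=p['TT'][:3,:3]@[n[0],n[1],1]; o=p['TT'][:3,3]
    return (o+d*(z-o[2])/d[2]).round(1)
def proj(p,X):
    M=np.linalg.inv(p['TT'])
    return cv2.projectPoints(np.array(X,float).reshape(-1,1,3),cv2.Rodrigues(M[:3,:3])[0],M[:3,3],np.array(p['K'],float),np.array(p['distortion'],float))[0].reshape(-1,2)
E
python3 - <<'E'
from h import *
s=r.sense();print(s['tcp_rot'],s['finger_gap'],s['time'])
for c in('scene','top'):
    p=snap(c,c+'.png');print(c,p['TT'].round(2).tolist())
    for l,z in(('jar',0),('jar_rim',95),('stopper',0),('stopper_seat',18),('closed_jar',0),('pepper_mill',0),('salt_bowl',0),('molcajete',0),('egg_ring',0),('spoon_rest',0)):
        print(l,[(np.round(d['uv']).tolist(),round(d['conf'],2),at(p,d['uv'],z)[:2].tolist()) for d in r.pinpoint(p,l)])
a=cv2.imread('pics/scene.png');b=cv2.imread('pics/top.png')
E
```

```text
pics
[-1.79990917e+02  1.05852916e-01  6.90409640e+01] 85.20774521429686 0.0
scene [[-0.13, 0.85, -0.51, 1152.53], [0.99, 0.11, -0.07, 94.76], [-0.0, -0.52, -0.86, 1125.29], [0.0, 0.0, 0.0, 1.0]]
jar [([192.0, 198.0], 0.73, [507.3, -188.4]), ([177.0, 231.0], 0.67, [614.6, -206.7]), ([150.0, 267.0], 0.25, [723.1, -253.1])]
jar_rim [([170.0, 214.0], 0.85, [615.1, -209.0]), ([191.0, 183.0], 0.66, [518.4, -177.1])]
stopper [([308.0, 233.0], 0.74, [574.7, 137.2]), ([276.0, 234.0], 0.57, [586.2, 53.8])]
stopper_seat [([302.0, 232.0], 0.65, [580.5, 119.9]), ([275.0, 229.0], 0.52, [583.1, 49.1])]
closed_jar [([120.0, 201.0], 0.7, [543.9, -384.0])]
pepper_mill [([150.0, 264.0], 0.94, [714.9, -254.7])]
salt_bowl [([308.0, 304.0], 0.93, [765.6, 153.6]), ([306.0, 234.0], 0.35, [577.0, 130.8])]
molcajete [([412.0, 249.0], 0.96, [585.3, 409.7])]
egg_ring [([262.0, 191.0], 0.81, [459.5, -2.4])]
spoon_rest [([373.0, 160.0], 0.95, [312.3, 302.5])]
top [[0.02, -0.99, 0.14, 378.22], [-1.0, -0.02, 0.02, 26.44], [-0.01, -0.15, -0.99, 1170.01], [0.0, 0.0, 0.0, 1.0]]
jar [([336.0, 174.0], 0.71, [616.4, -212.2]), ([329.0, 208.0], 0.69, [507.7, -185.9])]
jar_rim [([341.0, 167.0], 0.61, [620.0, -206.0]), ([333.0, 205.0], 0.58, [505.9, -180.5])]
stopper [([225.0, 185.0], 0.57, [576.1, 143.6]), ([254.0, 180.0], 0.46, [593.9, 51.1])]
stopper_seat [([226.0, 188.0], 0.51, [564.8, 138.4]), ([254.0, 182.0], 0.49, [584.8, 51.2])]
closed_jar [([392.0, 201.0], 0.95, [532.5, -392.9]), ([274.0, 225.0], 0.59, [452.1, -14.6]), ([218.0, 129.0], 0.26, [763.1, 172.8])]
pepper_mill [([344.0, 145.0], 0.61, [715.4, -238.5])]
salt_bowl [([219.0, 128.0], 0.56, [767.6, 170.7])]
molcajete [([144.0, 181.0], 0.84, [584.1, 408.3])]
egg_ring [([329.0, 209.0], 0.74, [505.2, -188.4]), ([277.0, 224.0], 0.59, [454.7, -24.0])]
spoon_rest [([176.0, 269.0], 0.69, [306.1, 289.6]), ([228.0, 186.0], 0.26, [572.0, 134.5])]
```

View pics/top.png

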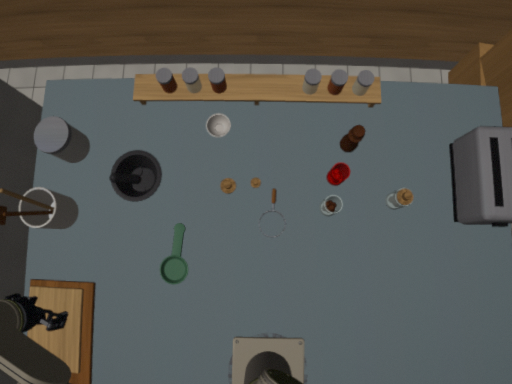

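View pics/scene.png

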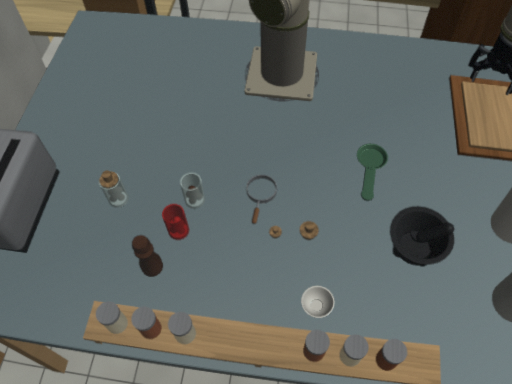

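The top view shows the clear jar at about (333,205), the red one at (338,174), the large cork at (229,186) and the small one at (255,183). In the scene view they are at (193,190), (176,222), (309,230) and (275,232). I'll move over the large cork and look with the wrist camera.

```bash
python3 -m jog '[[-0.262,0.486,0,0,60],[-0.262,0.486,0,0,60],[-0.262,0.486,0,0,60],[-0.262,0.486,0,0,60],[-0.262,0.486,0,0,60],[-0.262,0.486,0,0,60],[-0.262,0.486,0,0,60],[-0.262,0.486,0,0,60]]'; cat > rel.py <<'E'
from h import *
import sys
s=r.sense();M=R.from_euler('xyz',s['tcp_rot'],degrees=True).as_matrix()
print('pos',np.round(s['tool_pos'],1),'rot',np.round(s['tcp_rot'],2),'t',s['time'],'gap',round(s['finger_gap'],1),'F',np.round(s['ft_force'],1))
if len(sys.argv)>3: print('rel m',(M.T@(np.array(list(map(float,sys.argv[1:4])))-s['tool_pos'])/1000).round(4))
E
python3 rel.py 575 141 200; python3 -c "
from h import *
p=r.snapshot('wrist');print(np.round(p['tool_from_camera'],2),r.nose_length)"
```

```text
time: 1.9
tool_pos: [476.6, 255.4, 253.6]
tcp_rot: [180.0, -0.0, 69.0]
ft_force: [0.5, 0.2, 0.4]
finger_gap: 51.2
pos [476.6 255.4 253.6] rot [ 1.7997e+02 -3.0000e-02  6.9040e+01] t 1.9 gap 51.2 F [0.5 0.2 0.4]
rel m [-0.0717  0.1328  0.0536]
[[   1.     -0.     -0.      1.45]
 [   0.      0.95    0.32  -80.88]
 [  -0.     -0.32    0.95 -121.41]
 [   0.      0.      0.      1.  ]] 22.0
```

```bash
python3 -m jog '[[-0.072,0.133,0.053,0,60],[-0.072,0.133,0.053,0,60],[-0.072,0.133,0.053,0,60],[-0.072,0.133,0.053,0,60],[-0.072,0.133,0.053,0,60]]'; cat > look.py <<'E'
from h import *
import sys
p=snap('wrist',sys.argv[1])
for l,z in(('stopper',0),('stopper_seat',18),('jar',0),('jar_rim',95)):
    print(l,[(np.round(d['uv']).tolist(),round(d['conf'],2),at(p,d['uv'],z)[:2].tolist()) for d in r.pinpoint(p,l)])
E
python3 look.py w1.png
```

```text
time: 2.45
tool_pos: [579.4, 131.9, 199.6]
tcp_rot: [179.9, 0.2, 68.6]
ft_force: [-0.0, 1.4, 0.3]
finger_gap: 51.6
stopper [([177.0, 204.0], 0.78, [589.7, 43.8])]
stopper_seat [([256.0, 163.0], 0.9, [575.1, 135.2]), ([182.0, 202.0], 0.76, [585.2, 55.9])]
jar []
jar_rim []
```

View pics/w1.png

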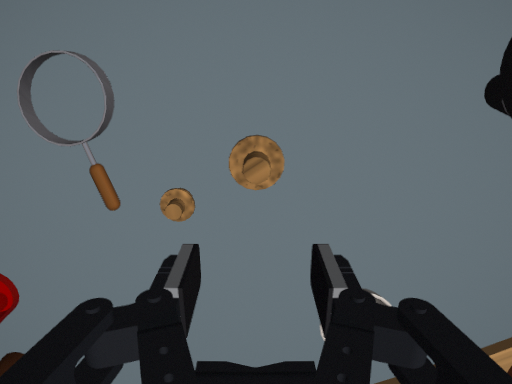

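Large cork at (257,163), small one at (178,205). Next is a precise silhouette fit with the arm still.

```bash
cat > fit.py <<'E'
from h import *
from scipy.optimize import least_squares
A=np.linspace(0,2*np.pi,72,endpoint=False)
def model(x,y,z0,parts):
    return np.array([[x+q*np.cos(a),y+q*np.sin(a),z0+z] for q,z in parts for a in A])
def cork(p,x0,y0,z0=0):
    h=cv2.cvtColor(p['image'],cv2.COLOR_RGB2HSV)
    m=((h[...,0]>8)&(h[...,0]<25)&(h[...,1]>90)&(h[...,2]>60)).astype(np.uint8)
    m=cv2.morphologyEx(m,cv2.MORPH_CLOSE,np.ones((5,5)))
    n,L,S,C=cv2.connectedComponentsWithStats(m)
    parts=[(25,18),(25,24),(12,24),(12,48),(19,0)]
    k=1+np.argmin(np.linalg.norm(C[1:]-proj(p,[[x0,y0,z0+24]])[0],axis=1)+1e3*(S[1:,4]<200))
    def box(x):
        u=proj(p,model(*x,z0,parts));hull=cv2.convexHull(u.astype(np.float32));M=cv2.moments(hull)
        return np.array([M['m10']/M['m00'],M['m01']/M['m00']]),M['m00'],u
    c=cv2.findContours((L==k).astype(np.uint8),0,1)[0][0];hu=cv2.convexHull(c);M=cv2.moments(hu);cm=np.array([M['m10']/M['m00'],M['m01']/M['m00']])
    f=least_squares(lambda v:box(v)[0]-cm,[x0,y0],x_scale=10,diff_step=1e-4)
    b=box(f.x);print('cork xy',f.x.round(2),'area seen/model',M['m00'],round(b[1]),'bbox',cv2.boundingRect(c),b[2].min(0).round(1),b[2].max(0).round(1))
    return f.x
E
python3 -m jog '[[0,0,0,0,60],[0,0,0,0,60]]'
python3 - <<'E'
from fit import *
x=cork(snap('wrist'),576,138)
cork(snap('scene'),*x);cork(snap('top'),*x)
E
python3 rel.py 575.5 136.5 100
```

```text
time: 2.9
tool_pos: [578.6, 136.7, 202.9]
tcp_rot: [179.7, 0.0, 69.0]
ft_force: [-0.0, 0.8, 0.2]
finger_gap: 51.2
cork xy [574.17 135.63] area seen/model 2251.5 2402 bbox (224, 137, 55, 54) [223.1 135.8] [278.7 190.8]
cork xy [573.89 136.12] area seen/model 208.5 290 bbox (300, 222, 18, 17) [298.9 220.4] [318.4 239.6]
cork xy [895.55  41.32] area seen/model 6969.5 183 bbox (133, 74, 248, 33) [251.5  81.4] [266.7  96.8]
pos [578.6 136.  202.4] rot [1.7969e+02 6.0000e-02 6.8920e+01] t 3.05 gap 51.3 F [0.  0.  0.4]
rel m [-0.0005 -0.0036  0.1024]
```

```bash
python3 -m jog '[[-0.001,-0.004,0.04,0,60],[-0.001,-0.004,0.08,0,60],[-0.001,-0.004,0.11,0,60],[-0.001,-0.004,0.12,0,60],[-0.001,-0.004,0.12,0,60],[-0.001,-0.004,0.12,0,60]]'; python3 rel.py 574.1 135.8 49; python3 - <<'E'
from fit import *
cork(snap('wrist','w2.png'),574,136)
E
```

```text
time: 3.65
tool_pos: [576.2, 136.3, 84.1]
tcp_rot: [179.6, -0.0, 68.9]
ft_force: [-0.2, -0.4, 1.4]
finger_gap: 51.2
pos [576.2 136.3  84.1] rot [ 1.7958e+02 -1.0000e-02  6.8920e+01] t 3.65 gap 51.2 F [-0.2 -0.4  1.4]
rel m [-0.0013 -0.0021  0.0351]
cork xy [574.23 135.67] area seen/model 5390.5 5707 bbox (208, 176, 86, 83) [206.9 175.4] [293.9 260. ]
```

View pics/w2.png

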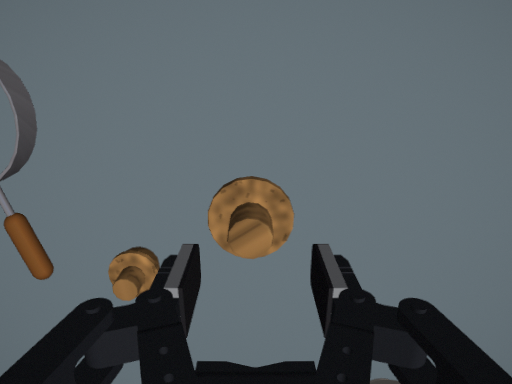

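The cork's knob sits centred between the pads at (251,235), and the fit agrees to 0.2 mm. Descend and grip.

```bash
python3 -m jog '[[-0.0013,-0.002,0.018,0,60],[-0.0013,-0.002,0.035,0,60],[-0.0013,-0.002,0.035,0,60],[-0.0013,-0.002,0.035,0,60],[-0.0013,-0.002,0.035,0,60]]'; python3 rel.py 574.2 135.7 49; python3 - <<'E'
from fit import *
cork(snap('wrist'),574,136)
E
```

```text
time: 4.2
tool_pos: [576.1, 136.0, 51.8]
tcp_rot: [179.4, -0.1, 68.9]
ft_force: [-0.3, -0.1, 0.4]
finger_gap: 51.3
pos [576.1 136.   51.8] rot [ 1.7937e+02 -1.2000e-01  6.8920e+01] t 4.2 gap 51.3 F [-0.3 -0.1  0.4]
rel m [-0.001  -0.0016  0.0028]
cork xy [574.17 135.68] area seen/model 7624.0 8099 bbox (200, 195, 101, 102) [198.6 193.5] [301.5 298.1]
```

```bash
python3 -m jog '[[-0.002,-0.003,0.0035,0,60],[-0.002,-0.003,0.0035,0,60],[-0.002,-0.003,0.0035,0,25],[-0.002,-0.003,0.0035,0,0],[-0.002,-0.003,0.0035,0,0],[-0.002,-0.003,0.0035,0,0],[-0.002,-0.003,0.0035,0,0],[-0.002,-0.003,0.0035,0,0]]' 30;python3 rel.py
```

```text
time: 5.05
tool_pos: [572.6, 135.2, 48.2]
tcp_rot: [179.4, -0.1, 68.9]
ft_force: [-0.8, -0.3, 1.0]
finger_gap: 22.8
pos [572.6 135.2  48.2] rot [ 1.7936e+02 -1.3000e-01  6.8930e+01] t 5.05 gap 22.8 F [-0.8 -0.3  1. ]
```

```bash
python3 -m jog '[[0,0,-0.03,0,0],[0,0,-0.08,0,0],[0,0,-0.13,0,0],[0,0,-0.17,0,0],[0,0,-0.19,0,0],[0,0,-0.2,0,0],[0,0,-0.2,0,0]]';python3 rel.py 507 -187 248; python3 - <<'E'
from fit import *
s=r.sense();cork(snap('wrist'),*s['tool_pos'][:2],s['tool_pos'][2]-48.2)
cork(snap('scene'),*s['tool_pos'][:2],s['tool_pos'][2]-48.2)
E
```

```text
time: 5.75
tool_pos: [571.0, 135.7, 249.3]
tcp_rot: [179.3, -0.2, 68.9]
ft_force: [0.3, -0.9, -0.3]
finger_gap: 22.6
pos [571.  135.7 249.3] rot [179.26  -0.19  68.92] t 5.75 gap 22.6 F [ 0.3 -0.9 -0.3]
rel m [-0.3241  0.0564  0.001 ]
cork xy [572.42 136.9 ] area seen/model 7365.5 8415 bbox (204, 204, 103, 104) [203.3 200.2] [307.7 308.1]
cork xy [573.22 135.75] area seen/model 270.5 397 bbox (306, 178, 20, 21) [304.5 176.7] [327.1 200. ]
```

```bash
python3 -m jog '[[-0.03,0.01,0,0,0],[-0.08,0.03,0,0,0],[-0.13,0.05,0,0,0],[-0.18,0.07,0,0,0],[-0.23,0.09,0,0,0],[-0.27,0.11,0,0,0],[-0.30,0.13,0,0,0],[-0.32,0.14,0,0,0]]';python3 -m jog '[[0,0,0,0,0],[0,0,0,0,0],[0,0,0,0,0]]'; python3 rel.py 507 -187 248; python3 look.py w3.png
```

```text
time: 6.65
tool_pos: [583.9, -217.0, 244.0]
tcp_rot: [179.7, -0.0, 68.8]
ft_force: [0.0, 0.6, -0.5]
finger_gap: 22.8
time: 6.95
tool_pos: [583.4, -215.6, 242.3]
tcp_rot: [179.9, -0.1, 68.8]
ft_force: [0.2, 0.5, -0.5]
finger_gap: 22.6
pos [ 583.4 -215.6  242.3] rot [ 1.7988e+02 -5.0000e-02  6.8790e+01] t 6.95 gap 22.6 F [ 0.2  0.5 -0.5]
rel m [-0.0009 -0.0815 -0.0059]
stopper [([491.0, 70.0], 0.66, [588.1, 51.0]), ([254.0, 233.0], 0.58, [670.9, -249.6])]
stopper_seat [([503.0, 69.0], 0.82, [587.2, 51.9])]
jar [([259.0, 79.0], 0.57, [512.5, -182.2]), ([271.0, 171.0], 0.55, [607.8, -204.4])]
jar_rim [([274.0, 203.0], 0.96, [608.6, -207.0]), ([262.0, 79.0], 0.95, [512.6, -180.9])]
```

View pics/w3.png

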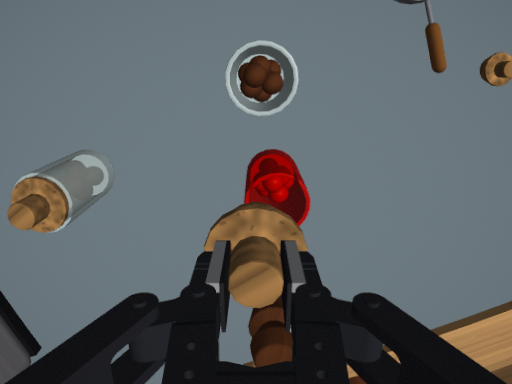

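The jar's rim ring is centred near (262,78), with nutmegs inside it. The held cork is upright at (256,250). I'll fit the rim ellipse and work out the cork's offset in the tool.

```bash
cat >> fit.py <<'E'
def rim(p,x0,y0,z=95):
    c0=proj(p,[[x0,y0,z]])[0]
    rad=np.linalg.norm(proj(p,model(x0,y0,z,[(28,0)]))-c0,axis=1).mean()
    im=p['image'].astype(int);bg=np.median(im[150:200,130:200].reshape(-1,3),0)
    g=cv2.GaussianBlur(p['image'],(3,3),0).astype(float).sum(2)
    # brightest radial ring sampling, outer edge by max gradient
    pts=[]
    for a in A:
        rr=np.arange(rad*.85,rad*1.2,.25);u=c0+np.outer(rr,[np.cos(a),np.sin(a)])
        v=cv2.remap(g.astype(np.float32),u[:,0].astype(np.float32)[None],u[:,1].astype(np.float32)[None],1).ravel()
        pts.append(u[np.argmin(np.gradient(v))])
    pts=np.array(pts,np.float32)
    W=np.array([at(p,u,z)[:2] for u in pts])
    f=least_squares(lambda q:np.hypot(*(W-q[:2]).T)-q[2],[x0,y0,28],loss='soft_l1')
    print('rim xy r',f.x.round(2),'res',np.median(abs(f.fun)).round(2));return f.x
E
python3 - <<'E'
from fit import *
s=r.sense();p=snap('wrist');x=rim(p,512,-181);x=rim(p,*x[:2])
x=rim(snap('scene'),*x[:2])
c=cork(p,*s['tool_pos'][:2],s['tool_pos'][2]-48.2);print('cork-tcp',c-s['tool_pos'][:2])
p=snap('scene');s=r.sense();c=cork(p,*s['tool_pos'][:2],s['tool_pos'][2]-48.2);print('cork-tcp',c-s['tool_pos'][:2])
E
```

```text
rim xy r [ 512.02 -181.     27.28] res 0.13
rim xy r [ 512.01 -180.97   27.28] res 0.16
rim xy r [ 512.81 -179.61   29.17] res 0.62
cork xy [ 588.88 -214.94] area seen/model 8498.5 8334 bbox (204, 202, 103, 125) [205.9 206.3] [309.6 314.2]
cork-tcp [4.71819782 1.01972049]
cork xy [ 606.34 -337.53] area seen/model 201.5 394 bbox (100, 171, 18, 16) [ 97.1 167.3] [119.4 190.2]
cork-tcp [  22.22311855 -120.97959268]
```

```bash
python3 rel.py 510.6 -181.8 190;python3 -m jog '[[0.001,-0.04,0.01,0,0],[0.001,-0.077,0.03,0,0],[0.001,-0.077,0.05,0,0],[0.001,-0.077,0.052,0,0],[0.001,-0.077,0.052,0,0],[0.001,-0.077,0.052,0,0],[0.001,-0.077,0.052,0,0]]'; python3 - <<'E'
from fit import *
s=r.sense();print(s['tool_pos'],s['tcp_rot']);p=snap('wrist','w4.png')
c=cork(p,*s['tool_pos'][:2],s['tool_pos'][2]-48.2);print('cork-tcp',c-s['tool_pos'][:2])
p=snap('scene');s=r.sense();c=cork(p,*s['tool_pos'][:2],s['tool_pos'][2]-48.2);print('cork-tcp',c-s['tool_pos'][:2],s['tool_pos'])
E
```

```text
pos [ 584.1 -216.5  244.3] rot [ 1.7969e+02 -2.0000e-02  6.8790e+01] t 7.35 gap 22.5 F [-0.5 -0.3  0.6]
rel m [ 0.0058 -0.0814  0.0539]
time: 8.05
tool_pos: [514.3, -188.5, 193.6]
tcp_rot: [179.5, -0.0, 68.8]
ft_force: [-0.1, -0.7, -0.5]
finger_gap: 22.9
[ 514.31097749 -188.48339671  193.5750939 ] [ 1.79533647e+02 -4.04433315e-03  6.87914881e+01]
cork xy [ 515.62 -187.3 ] area seen/model 7405.0 8405 bbox (204, 204, 103, 104) [203.3 200.3] [307.7 308. ]
cork-tcp [1.30649854 1.18483819]
cork xy [ 575.28 -362.07] area seen/model 200.5 353 bbox (100, 171, 18, 16) [ 97.6 167.9] [118.7 189.5]
cork-tcp [  61.41978233 -173.82011166] [ 513.86366715 -188.25298411  192.98237043]
```

View pics/w4.png

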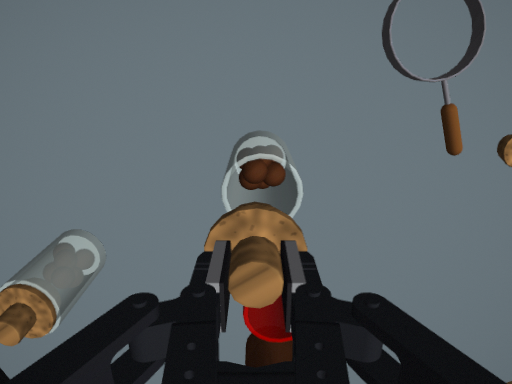

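The cork hovers just behind the rim. The rim's visible arc has its left end at (223,190) and its right end at (302,192). I'll check the rim using the visible arc only.

```bash
sed -i 's/def rim(p,x0,y0,z=95):/def rim(p,x0,y0,z=95,vmax=999,fr=None):/; s/    W=np.array/    pts=pts[pts[:,1]<vmax]\n    W=np.array/; s/f=least_squares(lambda q:np.hypot(\*(W-q\[:2\]).T)-q\[2\],\[x0,y0,28\]/f=least_squares(lambda q:np.hypot(*(W-q[:2]).T)-(fr or q[2]),[x0,y0,28]/' fit.py
python3 - <<'E'
from fit import *
p=snap('wrist')
for fr in(None,27.3):
  x=rim(p,512,-181,vmax=200,fr=fr)
  x=rim(p,*x[:2],vmax=200,fr=fr)
E
python3 rel.py 510.7 -182.2 166
```

```text
rim xy r [ 512.23 -181.22   27.5 ] res 0.12
rim xy r [ 512.21 -181.2    27.44] res 0.11
rim xy r [ 511.99 -181.13   28.  ] res 0.15
rim xy r [ 512.   -181.13   28.  ] res 0.15
pos [ 513.6 -188.1  192.7] rot [ 1.7962e+02 -1.0000e-02  6.8790e+01] t 8.2 gap 23.0 F [ 0.4  0.3 -0. ]
rel m [ 0.0045 -0.0051  0.0266]
```

```bash
python3 -m jog '[[0.0045,-0.005,0.012,0,0],[0.0045,-0.005,0.025,0,0],[0.0045,-0.005,0.027,0,0],[0.0045,-0.005,0.027,0,0],[0.0045,-0.005,0.027,0,0],[0.0045,-0.005,0.027,0,0]]'; python3 rel.py 510.8 -182.3 166
```

```text
time: 8.8
tool_pos: [511.1, -182.4, 166.1]
tcp_rot: [179.6, -0.0, 68.8]
ft_force: [-0.1, 0.4, -0.3]
finger_gap: 22.9
pos [ 511.1 -182.4  166.1] rot [ 1.7957e+02 -1.0000e-02  6.8790e+01] t 8.8 gap 22.9 F [-0.1  0.4 -0.3]
rel m [-0.     -0.0003  0.0001]
```

```bash
python3 -m jog '[[0,0,0.008,0,0],[0,0,0.016,0,0],[0,0,0.024,0,0],[0,0,0.03,0,0],[0,0,0.033,0,0],[0,0,0.034,0,0],[0,0,0.034,0,0]]'; python3 rel.py 510.8 -182.3 125; python3 - <<'E'
from fit import *
s=r.sense();p=snap('wrist');c=cork(p,*s['tool_pos'][:2],s['tool_pos'][2]-48.2);rim(p,512,-181,vmax=195,fr=28)
E
```

```text
time: 9.5
tool_pos: [511.3, -182.5, 132.1]
tcp_rot: [179.6, -0.0, 68.8]
ft_force: [0.3, -0.9, -1.1]
finger_gap: 23.3
pos [ 511.3 -182.5  132.1] rot [ 1.7958e+02 -1.0000e-02  6.8790e+01] t 9.5 gap 23.3 F [ 0.3 -0.9 -1.1]
rel m [-0.     -0.0006  0.007 ]
cork xy [ 511.7  -180.89] area seen/model 7685.5 8423 bbox (204, 199, 103, 109) [203.3 198.6] [308. 306.]
rim xy r [ 512.6 -181.7   28. ] res 0.11
```

```bash
python3 -m jog '[[0,0,0.003,0,0],[0,0,0.006,0,0],[0,0,0.0065,0,0],[0,0,0.0065,0,0],[0,0,0.0065,0,0]]'; python3 rel.py 510.8 -182.3 125
```

```text
time: 10.05
tool_pos: [511.5, -182.6, 125.9]
tcp_rot: [179.6, -0.0, 68.8]
ft_force: [0.3, 0.2, -0.6]
finger_gap: 22.8
pos [ 511.5 -182.6  125.9] rot [ 1.7955e+02 -1.0000e-02  6.8790e+01] t 10.05 gap 22.8 F [ 0.3  0.2 -0.6]
rel m [ 0.     -0.0008  0.0008]
```

```bash
python3 -m jog '[[0,0,0,0,35],[0,0,0,0,50],[0,0,0,0,50],[0,0,0,0,50],[0,0,0,0,50]]'; python3 -m jog '[[0,0,-0.015,0,50],[0,0,-0.045,0,60],[0,0,-0.075,0,100],[0,0,-0.075,0,100],[0,0,-0.075,0,100],[0,0,-0.075,0,100],[0,0,-0.075,0,100]]'; python3 rel.py;  python3 - <<'E'
from fit import *
p=snap('wrist','w5.png');c=cork(p,512,-181,77);rim(p,512,-181,vmax=200,fr=28)
q=snap('scene');cork(q,512,-181,77)
E
```

```text
time: 10.55
tool_pos: [511.5, -182.6, 125.9]
tcp_rot: [179.5, -0.0, 68.8]
ft_force: [-0.7, -0.4, -0.3]
finger_gap: 42.9
time: 11.25
tool_pos: [510.3, -182.1, 199.7]
tcp_rot: [179.7, -0.0, 68.8]
ft_force: [-0.3, -0.4, 1.5]
finger_gap: 85.4
pos [ 510.3 -182.1  199.7] rot [ 1.7967e+02 -1.0000e-02  6.8790e+01] t 11.25 gap 85.4 F [-0.3 -0.4  1.5]
cork xy [ 513.18 -181.76] area seen/model 3830.0 4054 bbox (220, 166, 71, 70) [218.5 165.4] [291.6 236. ]
rim xy r [ 512.81 -181.43   28.  ] res 0.17
cork xy [ 511.69 -182.14] area seen/model 205.0 303 bbox (181, 172, 18, 17) [179.6 170. ] [199.3 190.4]
```

View pics/w5.png

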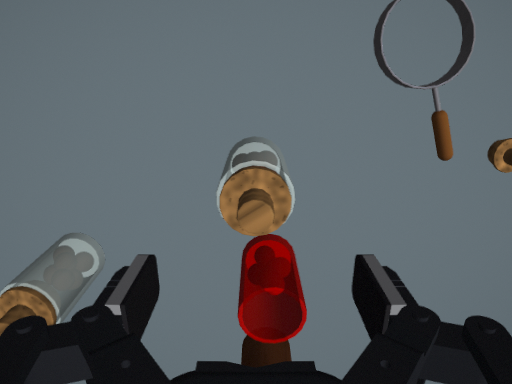

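The cork's flange rests on the rim, concentric with it, and the knob at (255,207) is free. Next I lower open jaws around the jar body.

```bash
python3 rel.py 512.4 -181.4 82; python3 -m jog '[[0.0014,0.0017,0.02,0,100],[0.0014,0.0017,0.05,0,100],[0.0014,0.0017,0.08,0,100],[0.0014,0.0017,0.1,0,100],[0.0014,0.0017,0.114,0,100],[0.0014,0.0017,0.117,0,100],[0.0014,0.0017,0.117,0,100],[0.0014,0.0017,0.117,0,100]]'; python3 rel.py 512.4 -181.4 82
```

```text
pos [ 510.4 -182.1  199.8] rot [ 1.7966e+02 -1.0000e-02  6.8790e+01] t 11.35 gap 85.5 F [0.1 0.4 0.3]
rel m [0.0014 0.0009 0.1178]
time: 12.15
tool_pos: [514.0, -182.0, 84.1]
tcp_rot: [179.6, -0.0, 68.8]
ft_force: [-0.4, 1.6, 0.2]
finger_gap: 85.4
pos [ 514.  -182.    84.1] rot [179.55  -0.    68.79] t 12.15 gap 85.4 F [-0.4  1.6  0.2]
rel m [ 0.     -0.0018  0.0021]
```

```bash
python3 -m jog '[[0,-0.0015,0.002,0,90],[0,-0.0015,0.002,0,75],[0,-0.0015,0.002,0,65],[0,-0.0015,0.002,0,0],[0,-0.0015,0.002,0,0],[0,-0.0015,0.002,0,0],[0,-0.0015,0.002,0,0],[0,-0.0015,0.002,0,0]]' 45; python3 rel.py; python3 - <<'E'
from h import *
snap('wrist','w6.png')
E
```

```text
time: 12.95
tool_pos: [513.1, -182.1, 83.0]
tcp_rot: [179.5, 0.0, 68.8]
ft_force: [-2.6, -2.2, 6.1]
finger_gap: 54.0
pos [ 513.1 -182.1   83. ] rot [1.7948e+02 3.0000e-02 6.8780e+01] t 12.95 gap 54.0 F [-2.6 -2.2  6.1]
```

View pics/w6.png

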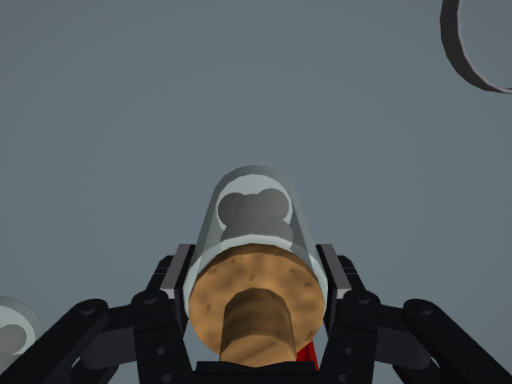

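The pads at (180,290) and (330,290) hold the jar's upper body, with the cork still seated. Lifting.

```bash
python3 -m jog '[[0,0,-0.005,0,0],[0,0,-0.02,0,0],[0,0,-0.035,0,0],[0,0,-0.05,0,0],[0,0,-0.065,0,0],[0,0,-0.08,0,0],[0,0,-0.09,0,0],[0,0,-0.095,0,0]]' 55; python3 rel.py; python3 -m jog '[[0,0,-0.01,0,0],[0,0,-0.02,0,0],[0,0,-0.03,0,0],[0,0,-0.04,0,0],[0,0,-0.045,0,0],[0,0,-0.045,0,0],[0,0,-0.045,0,0],[0,0,-0.045,0,0]]';python3 -m jog '[[0,0,0,0,0],[0,0,0,0,0],[0,0,0,0,0],[0,0,0,0,0],[0,0,0,0,0],[0,0,0,0,0]]'; python3 rel.py; python3 - <<'E'
from h import *
p=snap('wrist','w7a.png');q=snap('scene')
a=p['image'];b=cv2.resize(q['image'][110:270,90:260],None,fx=2.4,fy=2.4)
cv2.imwrite('pics/w7.png',cv2.cvtColor(cv2.resize(np.hstack([a,b]),None,fx=.87,fy=.87),cv2.COLOR_RGB2BGR))
E
```

```text
time: 13.8
tool_pos: [512.9, -182.0, 179.8]
tcp_rot: [179.4, 0.0, 68.8]
ft_force: [-0.1, 0.4, -4.6]
finger_gap: 53.8
pos [ 512.9 -182.   179.8] rot [1.7936e+02 4.0000e-02 6.8780e+01] t 13.8 gap 53.8 F [-0.1  0.4 -4.6]
time: 14.6
tool_pos: [512.0, -181.7, 224.0]
tcp_rot: [179.4, 0.0, 68.8]
ft_force: [0.1, 0.3, -3.8]
finger_gap: 53.5
time: 15.2
tool_pos: [512.1, -181.7, 224.0]
tcp_rot: [179.4, 0.0, 68.8]
ft_force: [0.9, 0.4, -3.8]
finger_gap: 53.9
pos [ 512.1 -181.7  224. ] rot [1.7943e+02 3.0000e-02 6.8780e+01] t 15.2 gap 53.9 F [ 0.9  0.4 -3.8]
```

View pics/w7.png

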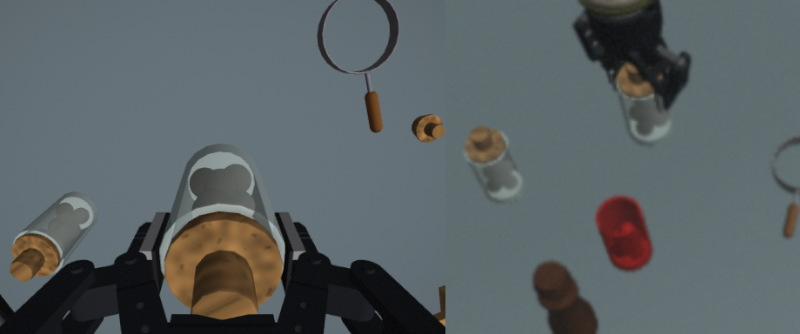

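The jar is level in the grip and hasn't slipped, since its far base edge shows at the same row as before. The cork is home, the base is about 141 mm up, and the load reads 3.8 N. Handing in.

```bash
python3 -c "
from h import *
s=r.sense();print(np.abs(s['qd']).max(),s['tool_pos'],s['time']);print(r.hand_in())"
```

```text
0.12761729193263294 [ 512.10177365 -181.67144952  224.10566131] 15.3
the job is handed in; nothing more can be done
None
```

The larger cork stopper is home in the clear jar and was let go. I then gripped the stoppered jar by its body with 55 N, lifted it, and handed it in at 15.3 s, still held; the system gives no verdict.

- **Height and stillness:** the base is about 141 mm above the ledge, worked out from the arm's lift. The tool tilt is about 0.6°, and the highest joint speed reading was 0.13°/s.
- **Grip:** the jar did not slip in the pads during the lift (wrist view), and the wrist carries about 3.8 N.
- **Stopper:** after release, cork and rim centres agreed within about 1 mm in the wrist camera. The scene camera put the cork about 1.5 mm from where the wrist camera did, which is within the calibration error. The last pictures still show it seated.
- **Other things:** in those pictures the red jar, closed jar, egg ring and small cork looked untouched. I did not measure their positions again.
- **Failed checks:** the silhouette fit failed in the top view, and in three later fits (one wrist, two scene) it locked onto something else. I dropped those results.

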